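Ready the heating branch for draining

TASK

Get the drain pipe under the sink ready for draining. First knock the wooden wedge in the pipe bracket fully home so the pipe cannot shake, next slide the drip tray along the board until its middle is under the drain spout, and only then turn the handwheel anticlockwise (seen from above), following it as it rises, until the valve is fully open. Take your hand away at the end, and leave the two bottles and the brush where they are.

Things in the scene. Friction and masses are not known exactly. Their poses are not given: they have to be found in the camera images.
- drain: Fixed drain branch: 26 mm steel pipe along its y, centre line 100 mm up, from a riser at y -245 mm to the spout at y +140 mm. Origin on the board under the valve stem, z up, -x roughly towards the robot. Brass valve (54 mm wide, bonnet top 148 mm up) at the origin; bracket (two steel cheeks 44 mm wide, tops 118 mm up) at y -140 mm.
- spout (a point): Centre of the mouth of the brass spout (28 mm outside diameter), which points straight down, 68 mm above the board, at y +140 mm of the drain branch; the elbow above it reaches up to 117 mm.
- wheel_center (a point): Centre of the aluminium four-spoked handwheel: 60 mm outside diameter, rim bar 12 mm thick, hub 22 mm. It lies level on a vertical stem, to be gripped across its full diameter from above at any yaw. 168 mm above the board when shut; wheel and stem rise together 4 mm per rad of turning, 12.8 mm in all. Axes turn with the wheel.
- wheel (a joint): Turn of the handwheel in rad: 0 shut, growing anticlockwise seen from above, 3.2 fully open (hard stop). Starts between 0 and 0.5. Stiff thread: about 0.25 N m to turn; it stays where it is left and pulling on it does not raise it.
- wedge_top (a point): Centre of the top face (17 mm across the pipe, 26 mm along it) of the wooden wedge standing upright in the bracket between the pipe and the robot-side cheek (x -24.5, y -140 mm of the drain branch). Moves only straight down; top face 148 to 160 mm above the board at the start, 128 mm (10 mm above the cheeks) when home.
- wedge (a joint): How far the wedge has been driven down, in m: starts between 0 and 0.012, home against its stop at 0.032. Steady friction of about 8 N, pushed from above with shut fingertips or tapped; it does not spring back.
- tray: Loose white plastic drip tray, open on top, 160 mm (x) by 140 mm (y) by 45 mm high, walls and floor 4 mm, 0.25 kg. Origin at the centre of its underside, z up. It slides on the board and passes under the spout.
- tray_in (a point): Centre of the tray's inner floor, 4 mm above its underside.
- tray_tab (a point): Middle of the top edge of the tray's grip tab, an upright 12 mm thick (x) by 50 mm wide (y) block on the middle of its -x wall, 79 mm from the tray's centre; it reaches from 30 to 62 mm above the board. Pinch it from above along the tray's x axis.
- cleaner: Bystander: white bottle, 72 mm diameter, 165 mm tall; origin at the centre of its foot.
- soap: Bystander: amber jar, 60 mm diameter, 100 mm tall; origin at the centre of its foot.
- brush: Bystander: small brush lying on the board, along its own x axis.

How it is judged (in metres and radians):
On the way, in this order (a step that is already met when the one before it is completed fails the run):
1. the wedge is driven home (within 3 mm of its stop) (value of joint wedge above 0.029 m), for 0.1 s.
2. the tray stands on the board with its centre within 40 mm of the spout's axis (horizontal distance between tray_in and spout below 0.04 m and angle between tray's own z axis and vertical below 0.1 rad and height (world z) of tray below 0.01 m and linear speed of tray below 0.03 m/s), for 0.2 s.
3. the handwheel is turned fully open (past 3.0 of 3.2 rad) (value of joint wheel above 3 rad), for 0.2 s.
At the end, for the whole second after the job is handed in: The wedge is within 3 mm of its stop, the tray stands flat and still on the board with its centre within 40 mm of the spout's axis seen from above, and the handwheel is past 3.0 rad of its 3.2 rad and at rest (all of step 2 and value of joint wedge above 0.029 m and value of joint wheel above 3 rad and velocity of joint wheel below 0.1 rad/s); the robot touches nothing.
It fails at once if the cleaner is shifted more than 30 mm (distance of cleaner from where it was at the start of the episode above 0.03 m).
It fails at once if the soap is shifted more than 30 mm (distance of soap from where it was at the start of the episode above 0.03 m).
It fails at once if the brush is shifted more than 30 mm (distance of brush from where it was at the start of the episode above 0.03 m).
It fails at once if the tray is lifted off the board (more than 20 mm) (height (world z) of tray above 0.02 m).
It also fails if it takes over 72 s, if anything falls off the work surface, if the arm or the gripper's body presses on something with over 40 N, if the wrist force passes 120 N, or if a joint passes its speed limit or range.

ROBOT

A 7-joint arm with a two-finger parallel gripper is mounted at the origin on the work surface. World frame = base frame: x ahead of the robot, y to its left, z up, the work surface at z = 0. Lengths are in m, angles in degrees, forces in N, time in s.
With the tool pointing down it reaches from about 0.4 to 0.875 m from the base axis. Payload 4.4 kg.
Tool frame: the origin (TCP) lies between the finger pads; the fingertips stand 14 mm ahead of it and the grasp point (between the pads) lies 5 mm behind it (manip.tcp_to_tips is the distance from the TCP to the fingertips, in m); z points along the fingers, y is the line along which they close (so a half turn about z gives the same grasp; the last joint's range is limited). The gripper opens to 85 mm and grips with 20 to 120 N. Pads are 22 mm wide; open, the fingers measure 114 mm over their backs; the gripper's body (76 mm by 85 mm) begins 54 mm behind the grasp point. The pads swing forward as they close: fully open they stand 13 mm farther back than shut.
Start: joints at [66.073, 36.005, 2.206, 86.941, -1.547, 57.084, -1.146], TCP at [0.224, -0.61, 0.245] pointing down, gripper open.
Joint ranges: [-175.42, 175.42], [-21.48, 121.26], [-71.46, 75.88], [10.55, 141.38], [-63.04, 243.04], [13.31, 113.54], [-168.57, 168.57]. Speed limits (degrees/s): [147.25, 147.25, 180, 180, 180, 180, 180].

INTERFACE

Orientations are given as [roll, pitch, yaw] about the fixed x, y, z axes, in that order (R = Rz(yaw) Ry(pitch) Rx(roll)).
In Python, from cell import manip gives the robot as it stands.
- The arm moves only by the shell command python3 -m jog 'ROWS'. ROWS is JSON, a list that holds one entry, the list of rows, each a list of 7 numbers: the shift along the tool's x, y, z in m, then the turn, a rotation vector about the tool's x, y, z in degrees, then the opening, from -1 (shut) to 1 (fully open). A call has 1 to 10 rows; each row is the pose to reach, as a shift and turn from the pose commanded when the call began, along the tool's axes at that moment; what a row does not reach only later rows make up. A row lasts 1/10 s, in which the tool goes at most 50 mm and 8.59 degrees, less where a joint would pass 70% of its speed; a pose out of reach is approached as far as the arm can. A call with a gripper value outside its range is refused whole. The fingers move at their own pace and stop on an object; the grip force is fixed at half the most. Time passes only in rows, so rows that repeat a pose let the fingers close. It gives the time, the measured TCP pose, the force, the opening and the grip force at its end, in the units of the state.
- manip.get_obs(): the state, without advancing time (a new reading comes with each control period).
- manip.read_camera(name): name is "scene" or "top"; returns (picture, depth): 384x512x3 uint8, red, green, blue; 384x512 float32, m along the optical axis (not along the pixel's ray), 0 where there is no reading.
- manip.camera_info(name): a dict with "fovy" (degrees; the focal length in pixels is half the picture's height over the tangent of half this angle, whatever the lens; pixels are square), "cx", "cy" (the principal point, pixels), "dist_coeffs" ([k1, k2, p1, p2, k3] as OpenCV has them; the pictures are not rectified), "rvec" (rotation vector, rad) and "tvec" (3), from world to camera coordinates, as OpenCV has them. Camera axes: x right, y down, z forward; pixel columns grow to the right and rows downward; lengths in m; the calibration is good to about 2 mm. A picture is of the moment at which its call begins. camera_info takes no time and is no camera call.
- manip.hand_in(): hands the job in; it is judged then, once.
The state is a dict: "time_s": time; "q": joint angles; "joint_vel": joint speeds; "effort": joint torques, N m; "tcp_pos": TCP position; "eef_rot": TCP orientation; "wrist_force": force on the tool from outside, world axes, zero at the start; "ft_torque": the same for the moment, N m; "opening": finger opening in m; "grasp_force": force on a finger pad.
Only numpy, scipy, OpenCV 4.12 (cv2) and the standard library are available. Lean on these libraries where they do the work, as an engineer would, in place of code of your own. Each camera call takes 0.05 s, during which the arm holds its last target. There are 200 camera calls.

## Working session

There is one attempt and no reset: what is moved stays moved. The work goes in short steps, Python scripts to look and compute and a shell command to move; the robot and the scene stay as the last step left them, time stands still between calls to the robot, and variables do not carry over. Pictures are saved under pics/ and viewed, at most 10 in all, crops included, and the job is handed in when it is done.

```bash
mkdir -p pics; ls; python3 - <<'E'
from cell import manip
import cv2,numpy as np
o=manip.get_obs();print(o)
for n in("scene","top"):
    p,d=manip.read_camera(n);print(manip.camera_info(n))
    cv2.imwrite(f"pics/{n}0.png",p[...,::-1]);np.savez(f"{n}0.npz",p=p,d=d)
E
```

```text
pics
{'time_s': 0.0, 'q': array([66.07326203, 36.05692131,  2.20259046, 86.99845153, -1.54608703,
       57.08241245, -1.14431809]), 'joint_vel': array([-0.0556867 ,  0.03976151,  0.05497206,  0.02479944, -0.01409129,
       -0.05662002, -0.00167738]), 'effort': array([-5.61645465e-04, -5.63406050e+01,  1.22593280e+00, -1.93440503e+01,
        1.08871562e-02,  1.05068885e-02,  1.09699705e-06]), 'tcp_pos': array([ 0.22379447, -0.60960863,  0.24439794]), 'eef_rot': array([-1.79891917e+02,  2.13678917e-03,  2.01586875e+01]), 'wrist_force': array([-0.0444796 ,  0.2393396 ,  1.10722507]), 'ft_torque': array([-0.02483519, -0.02927001,  0.04088787]), 'grasp_force': 0.0, 'opening': 0.0853945698225587}
{'fovy': 43.42753644841873, 'cx': 252.19036853287298, 'cy': 187.33222673696744, 'dist_coeffs': array([-0.20798136,  0.        ,  0.        ,  0.        ,  0.        ]), 'rvec': array([ 2.36635944,  0.98667645, -0.33331602]), 'tvec': array([-0.32011587, -0.27349035,  1.8283013 ])}
{'fovy': 53.50051155144617, 'cx': 258.58432127699774, 'cy': 187.70825461982946, 'dist_coeffs': array([-0.03362401,  0.        ,  0.        ,  0.        ,  0.        ]), 'rvec': array([ 2.15011927, -2.11694586,  0.21064549]), 'tvec': array([-0.06969364,  0.51975276,  1.20462453])}
```

View pics/scene0.png

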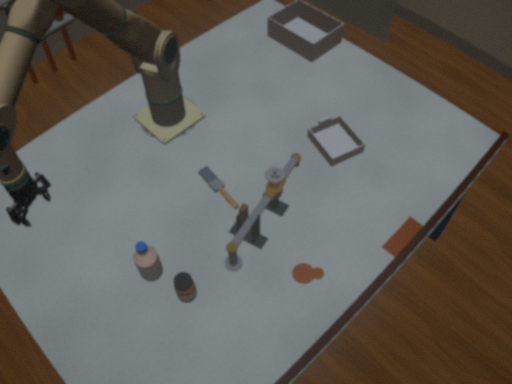

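View pics/top0.png

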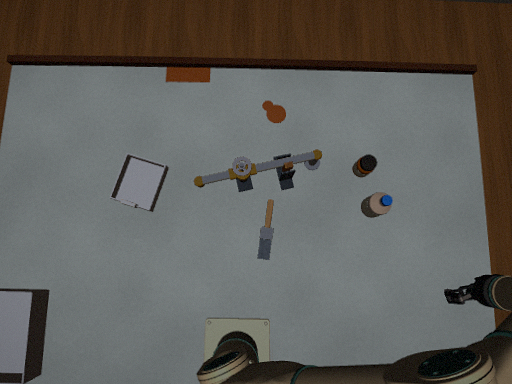

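Scene shows the drain with spout at (295,158), wheel (274,175), tray (335,140). In the top view: spout ~(199,182), wheel ~(241,167), bracket/wedge ~(287,167), riser (318,155), tray ~(140,183) with tab ~(136,206), brush (267,230), soap (364,165), cleaner (377,204).

```bash
cat > h.py <<'E'
import cv2,numpy as np
from cell import manip
def cam(n):
    c=manip.camera_info(n);f=192/np.tan(np.radians(c['fovy']/2))
    K=np.array([[f,0,c['cx']],[0,f,c['cy']],[0,0,1]]);R=cv2.Rodrigues(c['rvec'])[0]
    return K,c['dist_coeffs'],R,c['tvec'],c['rvec']
def rays(n,uv):
    K,D,R,t,_=cam(n);q=cv2.undistortPoints(np.float64(uv).reshape(-1,1,2),K,D).reshape(-1,2)
    return -R.T@t,np.c_[q,np.ones(len(q))]@R
def plane(n,uv,z):
    o,d=rays(n,uv);return o+d*((z-o[2])/d[:,2])[:,None]
def cloud(n,d):
    v,u=np.mgrid[:384,:512];o,r=rays(n,np.c_[u.ravel(),v.ravel()])
    return (o+r*d.ravel()[:,None]).reshape(384,512,3)
def proj(n,P):
    K,D,R,t,rv=cam(n);return cv2.projectPoints(np.float64(P).reshape(-1,1,3),rv,t,K,D)[0].reshape(-1,2)
E
python3 - <<'E'
from h import *
ims=[]
for n,(u,v,w,h) in dict(top=(100,130,240,110),scene=(190,100,190,180)).items():
    z=np.load(n+"0.npz");s=800//w if n=="top" else 3
    cv2.imwrite(f"pics/{n}1.png",cv2.resize(z['p'][v:v+h,u:u+w,::-1],None,fx=s,fy=s,interpolation=cv2.INTER_CUBIC))
T=np.load("top0.npz");X=cloud("top",T['d'])
b=(X[...,2]>.085)&(X[...,2]<.13)&(X[...,0]>.3);b[:130]=0;b[240:]=0;b[:,:180]=0;b[:,330:]=0
print("board z",np.median(X[100:110,300:400,2]))
# tray: points 0.03..0.07 in left part
m=((X[...,2]>.02)&(X[...,2]<.08));m[:, :100]=0;m[:,180:]=0;m[:140]=0;m[225:]=0
P=X[m][:,:2];print("tray rect",cv2.minAreaRect(P.astype(np.float32)*1000),m.sum())
for nm,uv,zz in[("spout",(199,182),.117),("wheel",(241,167),.17),("wedge",(287,167),.15),("riser",(318,155),.117)]:
    print(nm,plane("top",[uv],zz)[0].round(3),X[uv[1],uv[0]].round(3))
E
```

```text
board z -0.002477971093516218
tray rect ((536.3434448242188, 339.34844970703125), (141.423828125, 165.41757202148438), 73.50861358642578) 531
spout [0.523 0.125 0.117] [0.524 0.125 0.113]
wheel [ 0.56  -0.006  0.17 ] [ 0.559 -0.007  0.174]
wedge [ 0.568 -0.146  0.15 ] [ 0.566 -0.145  0.155]
riser [ 0.617 -0.247  0.117] [ 0.619 -0.249  0.108]
```

View pics/top1.png

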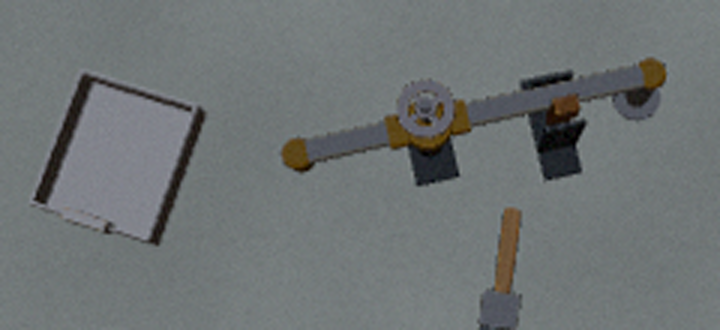

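View pics/scene1.png

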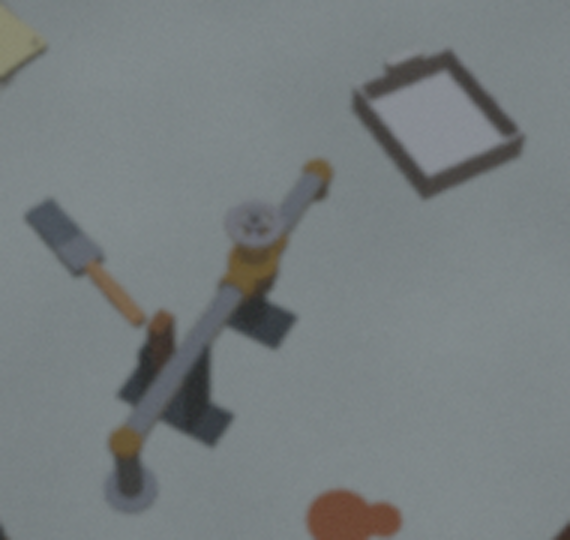

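The crops show spout elbow at crop (296,154), wheel (426,108), the orange-brown wedge top (565,105) robot-side of the pipe, riser (652,72); tray with its tab on the lower-left wall (80,214). I'll refine these using colour and depth.

```bash
python3 - <<'E'
from h import *
for n in("top","scene"):
    z=np.load(n+"0.npz");X=cloud(n,z['d']);H=cv2.cvtColor(z['p'],cv2.COLOR_RGB2HSV)
    near=lambda c,r:np.hypot(X[...,0]-c[0],X[...,1]-c[1])<r
    w=near((.56,-.006),.05)&(X[...,2]>.158)
    vs,us=np.nonzero(w);(c,r)=cv2.minEnclosingCircle(np.c_[us,vs].astype(np.float32))
    print(n,"wheel",c,r,plane(n,[c],.174).round(4),"z",np.median(X[w][:,2]).round(4),w.sum())
    g=(H[...,0]<16)&(H[...,1]>90)&near((.566,-.146),.035)&(X[...,2]>.12)
    vs,us=np.nonzero(g);print("wedge px",us.mean(),vs.mean(),g.sum(),"z hi",np.percentile(X[g][:,2],[50,80,95]).round(4), "xy of top",X[g&(X[...,2]>np.percentile(X[g][:,2],95)-.006)].mean(0).round(4))
    s=near((.523,.125),.025)&(X[...,2]>.095); print("elbow",X[s].mean(0).round(4),s.sum())
    p=(X[...,2]>.095)&(X[...,2]<.125)&near((.575,-.07),.17)&~near((.558,-.008),.045)&~near((.572,-.146),.04)
    L=cv2.fitLine(X[p][:,:2].astype(np.float32),cv2.DIST_HUBER,0,.001,.001).ravel();print("pipe",L.round(4),"yaw",np.degrees(np.arctan2(L[1],L[0]))%180-90)
    m=near((.536,.339),.12)&(X[...,2]>.02)&(X[...,2]<.09)
    print("tray",cv2.minAreaRect((X[m][:,:2]*1000).astype(np.float32)),)
    t=m&(X[...,2]>.053);print("tab",X[t].mean(0).round(4),t.sum(),cv2.minAreaRect((X[t][:,:2]*1000).astype(np.float32)))
E
```

```text
top wheel (241.37930297851562, 165.79310607910156) 9.786465644836426 [[ 0.5632 -0.0076  0.174 ]] z 0.1731 265
wedge px 288.0425531914894 165.36170212765958 47 z hi [0.155  0.1573 0.1589] xy of top [ 0.5745 -0.15    0.1567]
elbow [0.5292 0.1231 0.1092] 114
pipe [ 0.2528 -0.9675  0.5825 -0.0783] yaw 14.642426
tray ((536.3434448242188, 339.34844970703125), (141.423828125, 165.41757202148438), 73.50861358642578)
tab [0.4619 0.3586 0.0604] 59 ((462.21331787109375, 359.5069274902344), (48.70514678955078, 11.731704711914062), 75.17704010009766)
scene wheel (274.6052551269531, 174.5) 9.72178840637207 [[ 0.5686 -0.011   0.174 ]] z 0.1744 240
wedge px 243.04166666666666 207.41666666666666 24 z hi [0.1587 0.1604 0.1624] xy of top [ 0.5795 -0.1532  0.1594]
elbow [0.5353 0.1219 0.1117] 70
pipe [ 0.2495 -0.9684  0.5853 -0.0589] yaw 14.449646
tray ((537.6611328125, 336.689453125), (148.14114379882812, 170.4505615234375), 72.96256256103516)
tab [0.4645 0.3554 0.0603] 51 ((463.5604553222656, 355.869873046875), (53.04058074951172, 18.975265502929688), 67.2469711303711)
```

```bash
cat > go.py <<'E'
# usage: go.py x y z yaw -> shift in tool axes, turn about tool z
import sys,numpy as np
from h import manip
from scipy.spatial.transform import Rotation as Ro
x,y,z,yaw=map(float,sys.argv[1:5]);o=manip.get_obs()
R=Ro.from_euler('xyz',o['eef_rot'],degrees=True);G=Ro.from_euler('xyz',[180,0,yaw],degrees=True)
print('shift',R.inv().apply(np.array([x,y,z])-o['tcp_pos']).round(4),'rotvec',(R.inv()*G).as_rotvec(degrees=True).round(1))
print(o['time_s'],'tcp',o['tcp_pos'].round(4),o['eef_rot'].round(1),'q',o['q'].round(0),'F',o['wrist_force'].round(1),'T',o['ft_torque'].round(2),o['opening'].round(3),round(o['grasp_force'],1))
E
python3 -m jog '[[[0.489,-0.309,0,0,0,0,-1],[0.489,-0.309,0,0,0,0,-1],[0.489,-0.309,0,0,0,0,-1],[0.489,-0.309,0,0,0,0,-1],[0.489,-0.309,0,0,0,0,-1],[0.489,-0.309,0,0,0,0,-1],[0.489,-0.309,0,0,0,0,-1],[0.489,-0.309,0,0,0,0,-1],[0.489,-0.309,0,0,0,0,-1],[0.489,-0.309,0,0,0,0,-1]]]'; python3 go.py .5765 -.151 .19 20
```

```text
time_s: 1.1
tcp_pos: [0.5295, -0.212, 0.2451]
eef_rot: [-180.0, 0.0, 20.2]
wrist_force: [1.0, -0.9, -0.3]
opening: -0.0001
grasp_force: 0.0
shift [ 0.0651 -0.0411  0.0551] rotvec [-0.   0.   0.2]Traceback (most recent call last):
  File "go.py", line 8, in <module>
    print(o['time_s'],'tcp',o['tcp_pos'].round(4),o['eef_rot'].round(1),'q',o['q'].round(0),'F',o['wrist_force'].round(1),'T',o['ft_torque'].round(2),o['opening'].round(3),round(o['grasp_force'],1))
                                                                                                                                                      ^^^^^^^^^^^^^^^^^^
AttributeError: 'float' object has no attribute 'round'
```

```bash
sed -i "s/o\['opening'\].round(3)/round(o['opening'],3)/" go.py
python3 -m jog '[[[0.065,-0.041,0.05,0,0,0,-1],[0.065,-0.041,0.05,0,0,0,-1],[0.065,-0.041,0.05,0,0,0,-1],[0.065,-0.041,0.05,0,0,0,-1],[0.065,-0.041,0.05,0,0,0,-1]]]'; python3 go.py .5765 -.151 .19 20
python3 - <<'E'
from h import *
for n,(u,v,w,h) in dict(top=(230,110,130,110),scene=(180,140,130,110)).items():
    p,d=manip.read_camera(n)
    globals()[n]=cv2.resize(p[v:v+h,u:u+w,::-1],None,fx=3,fy=3,interpolation=cv2.INTER_CUBIC)
cv2.imwrite("pics/w1.png",np.hstack([top,scene]))
E
```

```text
time_s: 1.6
tcp_pos: [0.5751, -0.1545, 0.1956]
eef_rot: [179.9, 0.0, 20.1]
wrist_force: [-0.4, -0.4, -0.4]
opening: 0.0004
grasp_force: 0.0
shift [ 0.0025 -0.0028  0.0056] rotvec [0.1 0.  0.1]
1.6 tcp [ 0.5751 -0.1545  0.1956] [179.9   0.   20.1] q [ 12.  35.   1.  99.  -1.  46. -57.] F [-0.4 -0.4 -0.4] T [-0.02 -0.04  0.04] 0.0 0.0
```

View pics/w1.png

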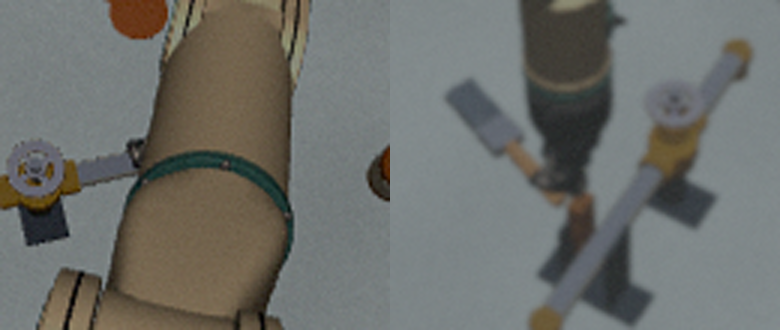

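Fingertips (scene crop ~(570,195)) stand just over the wedge top (580,205). Pushing down.

```bash
python3 -m jog '[[[0.0025,-0.003,0.01,0,0,0,-1],[0.0025,-0.003,0.015,0,0,0,-1],[0.0025,-0.003,0.02,0,0,0,-1],[0.0025,-0.003,0.025,0,0,0,-1],[0.0025,-0.003,0.03,0,0,0,-1],[0.0025,-0.003,0.034,0,0,0,-1],[0.0025,-0.003,0.038,0,0,0,-1]]]'; python3 -m jog '[[[0,0,0.004,0,0,0,-1],[0,0,0.008,0,0,0,-1],[0,0,0.012,0,0,0,-1],[0,0,0.015,0,0,0,-1],[0,0,0.015,0,0,0,-1]]]'; python3 go.py .5765 -.151 .142 20
```

```text
time_s: 2.4
tcp_pos: [0.5767, -0.1493, 0.1579]
eef_rot: [-180.0, 0.0, 20.1]
wrist_force: [-2.6, 0.3, 8.3]
opening: -0.0
grasp_force: 4.2
time_s: 2.9
tcp_pos: [0.5767, -0.1493, 0.1424]
eef_rot: [-180.0, 0.0, 20.1]
wrist_force: [-1.1, -0.3, 3.1]
opening: 0.0002
grasp_force: 1.9
shift [-0.0007  0.0015  0.0004] rotvec [-0.   0.   0.1]
2.9 tcp [ 0.5767 -0.1493  0.1424] [-180.     0.    20.1] q [ 11.  39.   1. 101.  -1.  40. -57.] F [-1.1 -0.3  3.1] T [ 0.1   0.27 -0.  ] 0.0 1.9
```

```bash
python3 -m jog '[[[0,0,0.002,0,0,0,-1],[0,0,0.003,0,0,0,-1],[0,0,0.004,0,0,0,-1],[0,0,0.004,0,0,0,-1]]]'
```

```text
time_s: 3.3
tcp_pos: [0.5768, -0.1494, 0.1419]
eef_rot: [180.0, -0.0, 20.1]
wrist_force: [-7.2, 3.0, 28.5]
opening: -0.0002
grasp_force: 14.2
```

```bash
python3 -m jog '[[[0,0,-0.05,0,0,0,-1],[0,0,-0.11,0,0,0,-1],[0,0,-0.11,0,0,0,-1],[0.067,-0.514,-0.11,0,0,-54.5,0],[0.067,-0.514,-0.11,0,0,-54.5,1],[0.067,-0.514,-0.11,0,0,-54.5,1],[0.067,-0.514,-0.11,0,0,-54.5,1],[0.067,-0.514,-0.11,0,0,-54.5,1],[0.067,-0.514,-0.11,0,0,-54.5,1],[0.067,-0.514,-0.11,0,0,-54.5,1]]]';  python3 go.py .463 .357 .13 74.5;python3 - <<'E'
from h import *
p,d=manip.read_camera("scene");cv2.imwrite("pics/t1.png",cv2.resize(p[80:230,190:390,::-1],None,fx=3,fy=3,interpolation=cv2.INTER_CUBIC))
X=cloud("scene",d);H=cv2.cvtColor(p,cv2.COLOR_RGB2HSV)
m=(np.hypot(X[...,0]-.577,X[...,1]+.15)<.03)&(H[...,0]<16)&(H[...,1]>90)&(X[...,2]>.115);print("wedge z",np.percentile(X[m][:,2],[80,95]))
E
```

```text
time_s: 4.3
tcp_pos: [0.4991, 0.1938, 0.2478]
eef_rot: [-180.0, -0.0, 74.9]
wrist_force: [0.5, 0.0, 0.2]
opening: 0.0856
grasp_force: 0.0
shift [ 0.1481 -0.0774  0.1179] rotvec [-0.  -0.   0.4]
4.3 tcp [0.4991 0.1938 0.2478] [-180.    -0.    74.9] q [-14.  27. -15. 105.   9.  49. -48.] F [0.5 0.  0.2] T [ 0.06 -0.03  0.03] 0.086 0.0
wedge z [0.12921644 0.12991062]
```

```bash
python3 -m jog '[[[0.148,-0.077,0.03,0,0,0,1],[0.148,-0.077,0.03,0,0,0,1],[0.148,-0.077,0.06,0,0,0,1],[0.148,-0.077,0.13,0,0,0,1],[0.148,-0.077,0.13,0,0,0,1],[0.148,-0.077,0.13,0,0,0,1],[0.148,-0.077,0.13,0,0,0,1]]]';  python3 go.py .463 .357 .06 74.5;python3 - <<'E'
from h import *
out=[]
p,d=manip.read_camera("scene");out.append(cv2.resize(p[90:190,270:400,::-1],None,fx=3,fy=3,interpolation=cv2.INTER_CUBIC))
p,d=manip.read_camera("top");out.append(cv2.resize(p[135:235,85:215,::-1],None,fx=3,fy=3,interpolation=cv2.INTER_CUBIC))
cv2.imwrite("pics/t2.png",np.hstack(out))
E
```

```text
time_s: 5.05
tcp_pos: [0.4648, 0.3545, 0.118]
eef_rot: [-180.0, 0.1, 74.6]
wrist_force: [0.7, -0.3, 0.1]
opening: 0.0855
grasp_force: 0.0
shift [ 0.002  -0.0023  0.058 ] rotvec [-0.   0.1  0.1]
5.05 tcp [0.4648 0.3545 0.118 ] [-1.80e+02  1.00e-01  7.46e+01] q [-32.  41. -12. 104.  13.  37. -68.] F [ 0.7 -0.3  0.1] T [-0.07 -0.05  0.01] 0.086 0.0
```

View pics/t2.png

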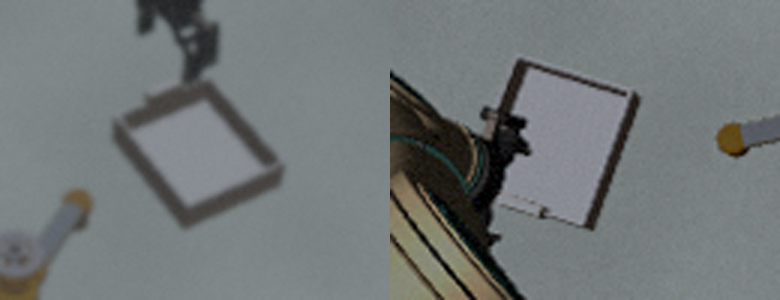

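Fingers (scene crop ~(195,50); top crop ~(505,135)) straddle above the tab; alignment agrees. Descend and pinch.

```bash
python3 -m jog '[[[0.001,-0.001,0.03,0,0,0,1],[0.001,-0.001,0.063,0,0,0,1],[0.001,-0.001,0.063,0,0,0,1],[0.001,-0.001,0.063,0,0,0,1],[0.001,-0.001,0.063,0,0,0,-1],[0.001,-0.001,0.063,0,0,0,-1],[0.001,-0.001,0.063,0,0,0,-1],[0.001,-0.001,0.063,0,0,0,-1],[0.001,-0.001,0.063,0,0,0,-1],[0.001,-0.001,0.063,0,0,0,-1]]]';  python3 go.py .53 .1265 .055 74.5
```

```text
time_s: 6.15
tcp_pos: [0.4639, 0.3567, 0.0559]
eef_rot: [-180.0, -0.0, 74.7]
wrist_force: [-1.0, 0.0, 4.9]
opening: 0.0108
grasp_force: 59.6
shift [-0.2045  0.1246  0.0008] rotvec [-0.  -0.   0.2]
6.15 tcp [0.4639 0.3567 0.0559] [-180.    -0.    74.7] q [-34.  46. -10. 105.  15.  30. -69.] F [-1.   0.   4.9] T [-0.13  0.37  0.06] 0.011 59.6
```

```bash
python3 -m jog '[[[-0.01,0.002,0,0,0,0,-1],[-0.03,0.006,0,0,0,0,-1],[-0.05,0.01,0,0,0,0,-1],[-0.07,0.015,0,0,0,0,-1],[-0.09,0.019,0,0,0,0,-1],[-0.11,0.023,0,0,0,0,-1],[-0.13,0.027,0,0,0,0,-1],[-0.15,0.031,0,0,0,0,-1],[-0.165,0.035,0,0,0,0,-1],[-0.175,0.037,0,0,0,0,-1]]]'; python3 -m jog '[[[-0.01,0.002,0,0,0,0,-1],[-0.018,0.004,0,0,0,0,-1],[-0.019,0.004,0,0,0,0,-1],[-0.019,0.004,0,0,0,0,-1],[-0.019,0.004,0,0,0,0,-1]]]'; python3 go.py .452 .159 .055 74.5
```

```text
time_s: 7.15
tcp_pos: [0.4544, 0.1778, 0.0558]
eef_rot: [179.9, -0.1, 74.6]
wrist_force: [0.4, 5.4, 5.1]
opening: 0.0104
grasp_force: 59.5
time_s: 7.65
tcp_pos: [0.4533, 0.1587, 0.0558]
eef_rot: [179.9, -0.1, 74.7]
wrist_force: [1.1, 1.7, 6.5]
opening: 0.0109
grasp_force: 59.8
shift [-0.0001 -0.0014  0.0008] rotvec [ 0.1 -0.1  0.2]
7.65 tcp [0.4533 0.1587 0.0558] [ 1.799e+02 -1.000e-01  7.470e+01] q [-16.  41. -10. 122.  21.  18. -59.] F [1.1 1.7 6.5] T [ 0.42 -0.19  0.01] 0.011 59.8
```

```bash
python3 -m jog '[[[0,0,0,0,0,0,0],[0,0,0,0,0,0,0],[0,0,0,0,0,0,0],[0,0,0,0,0,0,0],[0,0,-0.03,0,0,0,0],[0,0,-0.08,0,0,0,0],[0,0,-0.13,0,0,0,0],[0,0,-0.2,0,0,0,0],[0,0,-0.2,0,0,0,0],[0,0,-0.2,0,0,0,1]]]'; python3 go.py .565 -.009 .23 -60; python3 - <<'E'
from h import *
out=[]
p,d=manip.read_camera("scene");np.savez("scene2.npz",p=p,d=d);out.append(cv2.resize(p[110:210,220:350,::-1],None,fx=3,fy=3,interpolation=cv2.INTER_CUBIC))
p,d=manip.read_camera("top");np.savez("top2.npz",p=p,d=d);out.append(cv2.resize(p[135:235,135:265,::-1],None,fx=3,fy=3,interpolation=cv2.INTER_CUBIC))
cv2.imwrite("pics/t3.png",np.hstack(out))
S=np.load("scene2.npz");X=cloud("scene",S['d']);m=(np.hypot(X[...,0]-.53,X[...,1]-.137)<.115)&(X[...,2]>.028)&(X[...,2]<.055);print("tray rim",cv2.minAreaRect((X[m][:,:2]*1000).astype(np.float32)))
E
```

```text
time_s: 8.65
tcp_pos: [0.454, 0.1591, 0.2584]
eef_rot: [179.7, -0.2, 74.6]
wrist_force: [-0.2, 0.2, -0.0]
opening: 0.056
grasp_force: 0.0
shift [-0.1328  0.1515  0.0289] rotvec [-1.000e-01 -5.000e-01  1.346e+02]
8.65 tcp [0.454  0.1591 0.2584] [179.7  -0.2  74.6] q [ -7.  22. -21. 112.  11.  47. -50.] F [-0.2  0.2 -0. ] T [-0.03 -0.07 -0.  ] 0.056 0.0
tray rim ((530.4097900390625, 140.22369384765625), (143.58181762695312, 170.66587829589844), 74.72315979003906)
```

View pics/t3.png

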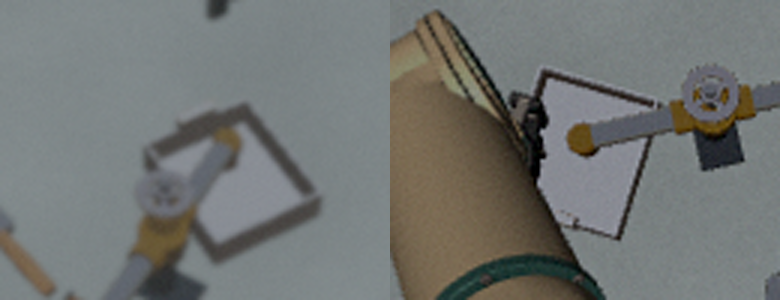

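Tray sits under the spout (top crop: elbow (582,138) inside the tray; centre measured (0.530, 0.139) versus spout (0.530, 0.127)). On to the wheel, with yaw pre-wound to -60°.

```bash
python3 -m jog '[[[-0.133,0.152,0,0,0,135,1],[-0.133,0.152,0,0,0,135,1],[-0.133,0.152,0,0,0,135,1],[-0.133,0.152,0,0,0,135,1],[-0.133,0.152,0,0,0,135,1],[-0.133,0.152,0,0,0,135,1],[-0.133,0.152,0,0,0,135,1],[-0.133,0.152,0,0,0,135,1],[-0.133,0.152,0,0,0,135,1],[-0.133,0.152,0,0,0,135,1]]]'; python3 go.py .565 -.009 .23 -60
```

```text
time_s: 9.75
tcp_pos: [0.5622, -0.0101, 0.2527]
eef_rot: [179.9, 0.3, -11.6]
wrist_force: [0.1, -0.1, 0.8]
opening: 0.0855
grasp_force: 0.0
shift [ 0.0026 -0.0017  0.0227] rotvec [ 0.2  0.2 48.4]
9.75 tcp [ 0.5622 -0.0101  0.2527] [179.9   0.3 -11.6] q [  -5.   28.    4.  101.   -3.   51. -101.] F [ 0.1 -0.1  0.8] T [-0.05 -0.02  0.01] 0.085 0.0
```

```bash
python3 -m jog '[[[0.0025,-0.0015,0,0,0,48.5,1],[0.0025,-0.0015,0,0,0,48.5,1],[0.0025,-0.0015,0,0,0,48.5,1],[0.0025,-0.0015,0,0,0,48.5,1],[0.0025,-0.0015,0,0,0,48.5,1],[0.0025,-0.0015,0,0,0,48.5,1],[0.0025,-0.0015,0.02,0,0,48.5,1],[0.0025,-0.0015,0.02,0,0,48.5,1]]]'; python3 go.py .565 -.009 .166 -60
```

```text
time_s: 10.55
tcp_pos: [0.5635, -0.0087, 0.2313]
eef_rot: [179.5, 0.2, -59.8]
wrist_force: [0.6, 0.7, -1.1]
opening: 0.0854
grasp_force: 0.0
shift [ 0.0012 -0.0017  0.0653] rotvec [0.5 0.2 0.2]
10.55 tcp [ 0.5635 -0.0087  0.2313] [179.5   0.2 -59.8] q [ -13.   31.   17.  102.  -11.   49. -141.] F [ 0.6  0.7 -1.1] T [-0.03  0.04  0.  ] 0.085 0.0
```

```bash
python3 -m jog '[[[0.001,-0.001,0.03,0,0,0,1],[0.001,-0.001,0.05,0,0,0,1],[0.001,-0.001,0.065,0,0,0,1],[0.001,-0.001,0.065,0,0,0,1],[0.001,-0.001,0.065,0,0,0,-1],[0.001,-0.001,0.065,0,0,0,-1],[0.001,-0.001,0.065,0,0,0,-1],[0.001,-0.001,0.065,0,0,0,-1],[0.001,-0.001,0.065,0,0,0,-1]]]'; python3 go.py .565 -.009 .166 -60
```

```text
time_s: 11.45
tcp_pos: [0.5666, -0.0103, 0.1713]
eef_rot: [179.9, 0.0, -59.9]
wrist_force: [-5.8, -1.6, 6.1]
opening: 0.0562
grasp_force: 63.4
shift [-0.002   0.0007  0.0053] rotvec [0.1 0.  0.1]
11.45 tcp [ 0.5666 -0.0103  0.1713] [179.9   0.  -59.9] q [ -12.   35.   15.  105.  -13.   41. -139.] F [-5.8 -1.6  6.1] T [-0.42  1.16 -0.16] 0.056 63.4
```

```bash
python3 -m jog '[[[0,0,0,0,0,0,1],[0,0,0,0,0,0,1],[0.002,-0.001,0.005,0,0,0,1],[0.002,-0.001,0.006,0,0,0,1],[0.002,-0.001,0.006,0,0,0,-1],[0.002,-0.001,0.006,0,0,0,-1],[0.002,-0.001,0.006,0,0,0,-1],[0.002,-0.001,0.006,0,0,0,-1],[0.002,-0.001,0.006,0,0,0,-1]]]'; python3 go.py .5666 -.010 .166 -60
```

```text
time_s: 12.35
tcp_pos: [0.5674, -0.0117, 0.1644]
eef_rot: [179.8, 0.1, -59.9]
wrist_force: [-4.8, -3.1, 5.1]
opening: 0.0568
grasp_force: 62.6
shift [-0.0019 -0.0002 -0.0016] rotvec [0.2 0.1 0.1]
12.35 tcp [ 0.5674 -0.0117  0.1644] [ 1.798e+02  1.000e-01 -5.990e+01] q [ -11.   36.   15.  105.  -14.   41. -139.] F [-4.8 -3.1  5.1] T [-0.43  1.2  -0.05] 0.057 62.6
```

```bash
python3 -m jog '[[[0,0,-0.0005,0,0,-7,-1],[0,0,-0.001,0,0,-14,-1],[0,0,-0.0015,0,0,-21,-1],[0,0,-0.002,0,0,-28,-1],[0,0,-0.0025,0,0,-35,-1],[0,0,-0.0025,0,0,-35,-1]]]'; python3 go.py .5666 -.010 .166 -60
```

```text
time_s: 12.95
tcp_pos: [0.5692, -0.0098, 0.167]
eef_rot: [-180.0, 0.1, -24.7]
wrist_force: [-2.3, 2.5, 1.8]
opening: 0.0564
grasp_force: 63.3
shift [-0.0023  0.0013  0.001 ] rotvec [-0.   0.1 35.3]
12.95 tcp [ 0.5692 -0.0098  0.167 ] [-1.80e+02  1.00e-01 -2.47e+01] q [  -5.   35.    5.  105.   -4.   40. -112.] F [-2.3  2.5  1.8] T [0.25 0.45 0.19] 0.056 63.3
```

```bash
python3 -m jog '[[[-0.001,0,-0.0006,0,0,-8,-1],[-0.001,0,-0.0011,0,0,-16,-1],[-0.001,0,-0.0017,0,0,-24,-1],[-0.001,0,-0.0022,0,0,-32,-1],[-0.001,0,-0.0028,0,0,-40,-1],[-0.001,0,-0.0034,0,0,-48,-1],[-0.001,0,-0.0039,0,0,-56,-1],[-0.001,0,-0.0045,0,0,-64,-1],[-0.001,0,-0.005,0,0,-72,-1],[-0.001,0,-0.005,0,0,-72,-1]]]'; python3 go.py .567 -.010 .17 -60
```

```text
time_s: 13.95
tcp_pos: [0.5682, -0.0047, 0.172]
eef_rot: [-179.7, -0.3, 47.4]
wrist_force: [-3.0, 10.9, 3.0]
opening: 0.0567
grasp_force: 63.8
shift [-0.0047  0.0027  0.002 ] rotvec [-4.000e-01  1.000e-01  1.074e+02]
13.95 tcp [ 0.5682 -0.0047  0.172 ] [-179.7   -0.3   47.4] q [  8.  35. -16. 104.  13.  42. -57.] F [-3.  10.9  3. ] T [1.95 0.43 0.21] 0.057 63.8
```

```bash
python3 -m jog '[[[-0.005,0.001,0,0,0,0,-1],[-0.005,0.001,-0.0006,0,0,-8,-1],[-0.005,0.001,-0.0011,0,0,-16,-1],[-0.005,0.001,-0.0017,0,0,-24,-1],[-0.005,0.001,-0.0022,0,0,-32,-1],[-0.005,0.001,-0.0028,0,0,-40,-1],[-0.005,0.001,-0.0034,0,0,-48,-1],[-0.005,0.001,-0.0034,0,0,-48,-1]]]'; python3 go.py .567 -.010 .17 -60
```

```text
time_s: 14.75
tcp_pos: [0.5647, -0.0037, 0.1754]
eef_rot: [-180.0, -0.8, 95.6]
wrist_force: [-5.6, 19.8, 3.2]
opening: 0.0566
grasp_force: 65.7
shift [-0.0066  0.0016  0.0054] rotvec [ -1.1  -0.2 155.6]
14.75 tcp [ 0.5647 -0.0037  0.1754] [-180.    -0.8   95.6] q [ 17.  37. -30. 104.  24.  45. -19.] F [-5.6 19.8  3.2] T [4.06 0.93 0.22] 0.057 65.7
```

The grip is about 4 mm off-axis along the pads (side force growing), so I'll release, recentre and regrip.

```bash
python3 -m jog '[[[0,0,0,0,0,0,1],[0,0,0,0,0,0,1],[0,0,0,0,0,0,1],[0,0,0,0,0,0,1]]]'; python3 - <<'E'
from h import *
for n in("scene","top"):
    p,d=manip.read_camera(n);X=cloud(n,d);w=(np.hypot(X[...,0]-.565,X[...,1]+.008)<.033)&(X[...,2]>.165)&(X[...,2]<.195)
    print(n,w.sum(),np.median(X[w],0).round(4) if w.any() else '',(X[w].min(0).round(3),X[w].max(0).round(3)) if w.any() else '')
cv2.imwrite("pics/v1.png",cv2.resize(manip.read_camera("scene")[0][120:220,220:340,::-1],None,fx=5,fy=5,interpolation=cv2.INTER_CUBIC))
E
python3 go.py .5655 -.0085 .176 95
```

```text
time_s: 15.15
tcp_pos: [0.5663, -0.0155, 0.1752]
eef_rot: [180.0, 0.1, 95.1]
wrist_force: [-0.2, -0.4, -0.0]
opening: 0.085
grasp_force: 0.0
scene 165 [ 0.5707 -0.0174  0.1851] (array([ 0.539, -0.038,  0.171]), array([0.595, 0.019, 0.195]))
top 42 [0.5515 0.0108 0.1833] (array([0.537, 0.002, 0.177]), array([0.569, 0.02 , 0.188]))
shift [ 0.0065 -0.0001 -0.0008] rotvec [0.  0.  0.1]
15.3 tcp [ 0.5662 -0.015   0.1752] [180.    0.   95.1] q [ 18.  37. -30. 104.  24.  46. -19.] F [-0.5 -0.   0. ] T [-0.01  0.01  0.01] 0.086 0.0
```

View pics/v1.png

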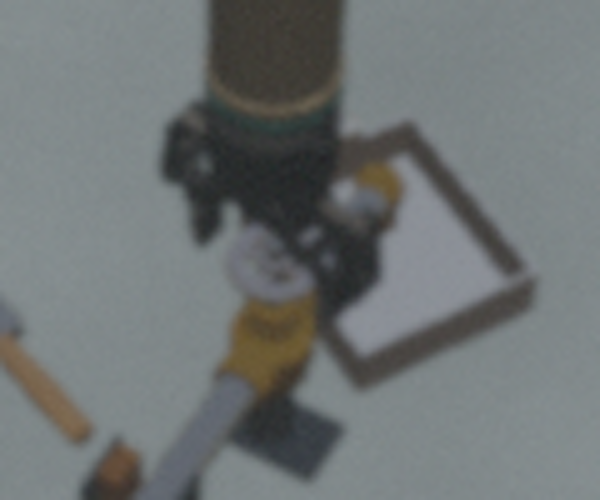

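The open fingers straddle the raised wheel (crop ~(270,262)), tray still in place. Recentre, regrip, and finish turning.

```bash
python3 -m jog '[[[0.0065,0,-0.001,0,0,0,1],[0.0065,0,-0.001,0,0,0,1],[0.0065,0,-0.001,0,0,0,-1],[0.0065,0,-0.001,0,0,0,-1],[0.0065,0,-0.001,0,0,0,-1],[0.0065,0,-0.001,0,0,0,-1],[0.0065,0,-0.001,0,0,0,-1]]]';python3 go.py .5655 -.0085 .176 95;  python3 -m jog '[[[0,0,-0.0003,0,0,-4,-1],[0,0,-0.0006,0,0,-8,-1],[0,0,-0.0008,0,0,-12,-1],[0,0,-0.001,0,0,-14,-1],[0,0,-0.001,0,0,-14,-1]]]'; python3 go.py .5655 -.0085 .176 95
```

```text
time_s: 16.0
tcp_pos: [0.5651, -0.0081, 0.1767]
eef_rot: [-180.0, 0.0, 95.2]
wrist_force: [-2.9, 0.6, 4.8]
opening: 0.0564
grasp_force: 62.5
shift [-0.0005  0.0003  0.0007] rotvec [-0.   0.   0.2]
16.0 tcp [ 0.5651 -0.0081  0.1767] [-180.     0.    95.2] q [ 17.  37. -30. 104.  24.  46. -20.] F [-2.9  0.6  4.8] T [-0.02  0.63 -0.1 ] 0.056 62.5
time_s: 16.5
tcp_pos: [0.564, -0.0047, 0.1773]
eef_rot: [-180.0, -0.4, 108.7]
wrist_force: [-3.9, 8.0, 1.9]
opening: 0.0562
grasp_force: 77.0
shift [-0.004   0.0002  0.0012] rotvec [-0.1 -0.4 13.7]
16.5 tcp [ 0.564  -0.0047  0.1773] [-180.    -0.4  108.7] q [ 19.  37. -34. 104.  27.  47.  -9.] F [-3.9  8.   1.9] T [ 1.75  0.82 -2.93] 0.056 77.0
```

Moment of −2.9 N m: hard stop reached. Release and back away upward, then check.

```bash
python3 -m jog '[[[0,0,-0.001,0,0,-14,1],[0,0,-0.001,0,0,-14,1],[0,0,-0.001,0,0,-14,1],[0,0,-0.001,0,0,-14,1],[0,0,-0.04,0,0,-14,1],[0,0,-0.08,0,0,-14,1],[0,0,-0.13,0,0,-14,1],[0,0,-0.13,0,0,-14,1]]]'; python3 -m jog '[[[-0.05,0,-0.05,0,0,0,1],[-0.1,0,-0.05,0,0,0,1],[-0.15,0.0,-0.05,0,0,0,1],[-0.2,0,-0.05,0,0,0,1],[-0.25,0,-0.05,0,0,0,1],[-0.25,0,-0.05,0,0,0,1],[-0.25,0,-0.05,0,0,0,1],[-0.25,0,-0.05,0,0,0,1],[-0.25,0,-0.05,0,0,0,1]]]'
python3 - <<'E'
from h import *
out=[]
for n,(u,v) in dict(scene=(200,110),top=(150,120)).items():
    p,d=manip.read_camera(n);X=cloud(n,d);w=(np.hypot(X[...,0]-.565,X[...,1]+.008)<.05)&(X[...,2]>.165)&(X[...,2]<.2)
    if w.any():
        vs,us=np.nonzero(w);c,r=cv2.minEnclosingCircle(np.c_[us,vs].astype(np.float32));print(n,w.sum(),"wheel z",np.median(X[w][:,2]).round(4),plane(n,[c],.187).round(4))
    m=(np.hypot(X[...,0]-.53,X[...,1]-.137)<.115)&(X[...,2]>.028)&(X[...,2]<.055);print("tray rim",cv2.minAreaRect((X[m][:,:2]*1000).astype(np.float32)))
    out.append(cv2.resize(p[v:v+130,u:u+130,::-1],None,fx=3,fy=3,interpolation=cv2.INTER_CUBIC))
cv2.imwrite("pics/f1.png",np.hstack(out))
E
```

```text
time_s: 17.3
tcp_pos: [0.5691, -0.0065, 0.3138]
eef_rot: [179.4, 0.3, 123.1]
wrist_force: [0.1, 0.2, -0.4]
opening: 0.0857
grasp_force: 0.0
time_s: 18.2
tcp_pos: [0.7021, -0.215, 0.3576]
eef_rot: [180.0, -0.0, 123.3]
wrist_force: [-0.0, 0.2, 0.1]
opening: 0.0849
grasp_force: 0.0
scene 119 wheel z 0.1847 [[ 0.5728 -0.0074  0.187 ]]
tray rim ((532.426513671875, 140.34304809570312), (141.1004638671875, 168.2793426513672), 73.53166961669922)
top 261 wheel z 0.1834 [[ 0.5624 -0.0079  0.187 ]]
tray rim ((527.808837890625, 143.0074920654297), (141.33412170410156, 165.73782348632812), 74.51402282714844)
```

View pics/f1.png

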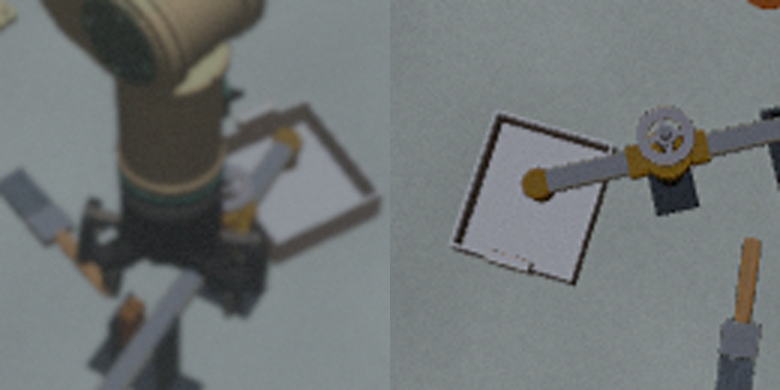

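Wedge, tray and brush look right (top crop: spout (537,183) inside the tray, wheel (667,135)). The depth rise is about 10.3 mm, a little less than expected, so I'll regrip once to confirm the stop.

```bash
python3 -m jog '[[[0.25,0,0.05,0,0,63,1],[0.25,0,0.05,0,0,63,1],[0.25,0,0.05,0,0,63,1],[0.25,0,0.05,0,0,63,1],[0.25,0,0.05,0,0,63,1],[0.25,0,0.05,0,0,63,1],[0.25,0,0.05,0,0,63,1],[0.25,0,0.05,0,0,63,1],[0.25,0,0.05,0,0,63,1],[0.25,0,0.05,0,0,63,1]]]'; python3 -m jog '[[[0,0,0.05,0,0,0,1],[0,0,0.05,0,0,0,1],[0,0,0.05,0,0,0,1],[0,0,0.05,0,0,0,1]]]'; python3 go.py .565 -.008 .177 60
```

```text
time_s: 19.3
tcp_pos: [0.5652, -0.0075, 0.3077]
eef_rot: [180.0, -0.0, 60.3]
wrist_force: [-1.3, -0.7, 0.1]
opening: 0.0855
grasp_force: 0.0
time_s: 19.7
tcp_pos: [0.5666, -0.0077, 0.2589]
eef_rot: [179.9, -0.1, 60.2]
wrist_force: [0.1, -0.1, 0.3]
opening: 0.0856
grasp_force: 0.0
shift [-0.0012 -0.0014  0.0819] rotvec [ 0.1 -0.1  0.2]
19.7 tcp [ 0.5666 -0.0077  0.2589] [ 1.799e+02 -1.000e-01  6.020e+01] q [ 15.  30. -26.  99.  16.  54. -47.] F [ 0.1 -0.1  0.3] T [ 0.   -0.04 -0.01] 0.086 0.0
```

```bash
python3 -m jog '[[[-0.001,-0.001,0.04,0,0,0,1],[-0.001,-0.001,0.07,0,0,0,1],[-0.001,-0.001,0.081,0,0,0,1],[-0.001,-0.001,0.081,0,0,0,1],[-0.001,-0.001,0.081,0,0,0,-1],[-0.001,-0.001,0.081,0,0,0,-1],[-0.001,-0.001,0.081,0,0,0,-1],[-0.001,-0.001,0.081,0,0,0,-1],[-0.001,-0.001,0.081,0,0,0,-1]]]'; for i in 1; do python3 -m jog '[[[0,0,-0.0003,0,0,-4,-1],[0,0,-0.0005,0,0,-8,-1],[0,0,-0.0005,0,0,-8,-1]]]'; done; python3 go.py .565 -.008 .177 68; python3 -m jog '[[[0,0,-0.0003,0,0,-4,-1],[0,0,-0.0005,0,0,-8,-1],[0,0,-0.0005,0,0,-8,-1]]]';python3 go.py .565 -.008 .177 76
```

```text
time_s: 20.6
tcp_pos: [0.5651, -0.0078, 0.1787]
eef_rot: [179.9, -0.1, 60.2]
wrist_force: [-1.7, 0.5, 6.7]
opening: 0.0558
grasp_force: 62.1
time_s: 20.9
tcp_pos: [0.5641, -0.0104, 0.1786]
eef_rot: [179.9, 0.1, 68.1]
wrist_force: [-4.1, -3.5, 7.1]
opening: 0.0556
grasp_force: 66.8
shift [ 0.0026 -0.      0.0015] rotvec [0.1 0.1 0.1]
20.9 tcp [ 0.5641 -0.0104  0.1786] [1.799e+02 1.000e-01 6.810e+01] q [ 15.  36. -26. 104.  21.  45. -44.] F [-4.1 -3.5  7.1] T [-0.82  0.7  -0.94] 0.056 66.8
time_s: 21.2
tcp_pos: [0.565, -0.0081, 0.1787]
eef_rot: [179.9, -0.1, 76.2]
wrist_force: [-0.3, -0.1, 3.4]
opening: 0.0565
grasp_force: 81.2
shift [ 0.0001 -0.0001  0.0017] rotvec [ 0.1 -0.1  0.2]
21.2 tcp [ 0.565  -0.0081  0.1787] [ 1.799e+02 -1.000e-01  7.620e+01] q [ 16.  36. -28. 104.  23.  45. -38.] F [-0.3 -0.1  3.4] T [0.28 0.14 0.1 ] 0.057 81.2
```

```bash
for i in 1; do python3 -m jog '[[[0,0,0,0,0,-4,-1],[0,0,0,0,0,-8,-1]]]' >/dev/null;python3 go.py .565 -.008 .177 84; python3 -m jog '[[[0,0,0,0,0,-4,-1],[0,0,0,0,0,-8,-1]]]'>/dev/null;python3 go.py .565 -.008 .177 92;python3 -m jog '[[[0,0,0,0,0,-4,-1],[0,0,0,0,0,-8,-1]]]'>/dev/null;python3 go.py .565 -.008 .177 92;  done
```

```text
shift [ 0.0037 -0.      0.0013] rotvec [0.1 0.3 0.2]
21.4 tcp [ 0.5647 -0.0117  0.1783] [179.9   0.3  84.2] q [ 18.  37. -30. 104.  25.  46. -31.] F [-1.1 -5.9  3.5] T [-1.25 -0.13  0.05] 0.056 73.4
shift [ 0.0012 -0.0001  0.0012] rotvec [0.1 0.  0.2]
21.6 tcp [ 0.5651 -0.0092  0.1782] [179.9   0.   92.2] q [ 19.  37. -33. 104.  27.  46. -25.] F [ 0.8  0.2 -0.7] T [-0.21 -0.24 -0.7 ] 0.056 64.2
shift [ 0.0026 -0.0001  0.0012] rotvec [0.1 0.1 7.8]
21.8 tcp [ 0.5655 -0.0105  0.1782] [1.799e+02 1.000e-01 9.980e+01] q [ 20.  38. -35. 104.  29.  47. -19.] F [ 2.5 -3.2  1.6] T [-1.52 -0.58 -2.4 ] 0.056 68.3
```

Moments of up to −2.4 N m (far above the 0.25 thread drag), and 40° more commanded: it is against the stop. Release straight up and check.

```bash
python3 -m jog '[[[0,0,0,0,0,0,1],[0,0,0,0,0,0,1],[0,0,0,0,0,0,1],[0,0,-0.04,0,0,0,1],[0,0,-0.08,0,0,0,1],[0,0,-0.13,0,0,0,1],[0,0,-0.16,0,0,0,1],[-0.2,0,-0.18,0,0,0,1],[-0.2,0,-0.18,0,0,0,1],[-0.2,0,-0.18,0,0,0,1]]]';python3 -m jog '[[[-0.1,0,0,0,0,0,1],[-0.1,0,0,0,0,0,1],[-0.1,0,0,0,0,0,1],[-0.1,0,0,0,0,0,1],[-0.1,0,0,0,0,0,1]]]'
python3 - <<'E'
from h import *
for n in("top","scene"):
    a=np.load(n+"0.npz");p,d=manip.read_camera(n)
    for l,dd in(("before",a['d']),("now",d)):
        X=cloud(n,dd);w=(np.hypot(X[...,0]-.565,X[...,1]+.008)<.045)&(X[...,2]>.162)&(X[...,2]<.2)
        f=(np.hypot(X[...,0]-.53,X[...,1]-.1265)<.02)&(X[...,2]>.1)
        print(n,l,w.sum(),np.percentile(X[w][:,2],[50,80,90]).round(4),"elbow ref",np.percentile(X[f][:,2],[50,80,90]).round(4))
E
```

```text
time_s: 22.8
tcp_pos: [0.5908, -0.1561, 0.3531]
eef_rot: [179.9, 0.0, 100.3]
wrist_force: [1.2, -1.0, 0.0]
opening: 0.0854
grasp_force: 0.0
time_s: 23.3
tcp_pos: [0.6085, -0.2514, 0.3522]
eef_rot: [180.0, -0.1, 100.4]
wrist_force: [-0.6, 0.6, 0.8]
opening: 0.0857
grasp_force: 0.0
top before 264 [0.1731 0.1753 0.1768] elbow ref [0.1102 0.1132 0.1147]
top now 261 [0.1843 0.1866 0.1879] elbow ref [0.1103 0.1135 0.1148]
scene before 239 [0.1744 0.1778 0.18  ] elbow ref [0.1115 0.1156 0.117 ]
scene now 232 [0.1853 0.1882 0.1896] elbow ref [0.1131 0.1156 0.1167]
```

The wheel is 1 mm higher than before, so the first release left it short of the stop. One slow, careful turn with moment readings will settle it.

```bash
python3 -m jog '[[[0.1,0,0,0,0,40,1],[0.2,0,0,0,0,40,1],[0.25,0,0,0,0,40,1],[0.25,0,0,0,0,40,1],[0.25,0,0.05,0,0,40,1],[0.25,0,0.1,0,0,40,1],[0.25,0,0.1,0,0,40,1],[0.25,0,0.1,0,0,40,1],[0.25,0,0.1,0,0,40,1],[0.25,0,0.1,0,0,40,1]]]'; python3 go.py .565 -.008 .179 60
```

```text
time_s: 24.4
tcp_pos: [0.5651, -0.0077, 0.2538]
eef_rot: [179.8, -0.1, 60.2]
wrist_force: [0.5, 0.1, -0.2]
opening: 0.0855
grasp_force: 0.0
shift [-0.0005 -0.0002  0.0748] rotvec [ 0.2 -0.1  0.2]
24.4 tcp [ 0.5651 -0.0077  0.2538] [ 1.798e+02 -1.000e-01  6.020e+01] q [ 17.  31. -29. 100.  18.  54. -49.] F [ 0.5  0.1 -0.2] T [ 0.06  0.07 -0.03] 0.086 0.0
```

```bash
python3 -m jog '[[[0,0,0.04,0,0,0,1],[0,0,0.065,0,0,0,1],[0,0,0.074,0,0,0,1],[0,0,0.074,0,0,0,1],[0,0,0.074,0,0,0,-1],[0,0,0.074,0,0,0,-1],[0,0,0.074,0,0,0,-1],[0,0,0.074,0,0,0,-1],[0,0,0.074,0,0,0,-1]]]'; python3 go.py .565 -.008 .179 60 | tail -1
J='python3 -m jog'
python3 -m jog '[[[0,0,0,0,0,-1,-1],[0,0,0,0,0,-2,-1],[0,0,0,0,0,-3,-1],[0,0,0,0,0,-3,-1]]]' >/dev/null; python3 go.py .565 -.008 .179 60 | tail -1
python3 -m jog '[[[0,0,0,0,0,-1,-1],[0,0,0,0,0,-2,-1],[0,0,0,0,0,-3,-1],[0,0,0,0,0,-3,-1]]]' >/dev/null; python3 go.py .565 -.008 .179 60 | tail -1
python3 -m jog '[[[0,0,0,0,0,-1,-1],[0,0,0,0,0,-2,-1],[0,0,0,0,0,-3,-1],[0,0,0,0,0,-3,-1]]]' >/dev/null; python3 go.py .565 -.008 .179 60 | tail -1
```

```text
time_s: 25.3
tcp_pos: [0.5652, -0.0075, 0.1803]
eef_rot: [179.8, -0.1, 60.2]
wrist_force: [-0.3, -0.4, 6.0]
opening: 0.056
grasp_force: 62.5
25.3 tcp [ 0.5652 -0.0075  0.1803] [ 1.798e+02 -1.000e-01  6.020e+01] q [ 15.  36. -27. 104.  22.  45. -53.] F [-0.3 -0.4  6. ] T [-0.1   0.22  0.06] 0.056 62.5
25.7 tcp [ 0.5653 -0.0076  0.1805] [ 1.799e+02 -1.000e-01  6.290e+01] q [ 16.  36. -27. 104.  22.  45. -50.] F [-1.1  0.9  6.4] T [ 0.14  0.31 -1.49] 0.056 61.9
26.1 tcp [ 0.5656 -0.0067  0.1806] [179.9  -0.3  65.7] q [ 16.  36. -28. 104.  23.  45. -48.] F [-0.5  2.1  6.2] T [ 0.63  0.2  -2.24] 0.056 63.2
26.5 tcp [ 0.5662 -0.005   0.1806] [179.8  -0.4  68.9] q [ 17.  36. -29. 104.  24.  45. -46.] F [1. 6. 5.] T [ 1.2  -0.04 -1.97] 0.056 65.5
```

Immediate, sustained moment (−1.5 to −2.2 N m) within 3°: hard stop confirmed. Release gently.

```bash
python3 -m jog '[[[0,0,0,0,0,0,1],[0,0,0,0,0,0,1],[0,0,0,0,0,0,1],[0,0,0,0,0,0,1],[0,0,-0.03,0,0,0,1],[0,0,-0.08,0,0,0,1],[0,0,-0.13,0,0,0,1],[0,0,-0.16,0,0,0,1],[-0.2,0,-0.16,0,0,0,1],[-0.2,0,-0.16,0,0,0,1]]]';python3 -m jog '[[[-0.2,0,0,0,0,0,1],[-0.2,0,0,0,0,0,1],[-0.2,0,0,0,0,0,1],[-0.2,0,0,0,0,0,1],[-0.2,0,0,0,0,0,1],[-0.2,0,0,0,0,0,1],[-0.2,0,0,0,0,0,1]]]'
python3 - <<'E'
from h import *
for n in("top","scene"):
    a=np.load(n+"0.npz");p,d=manip.read_camera(n);X=cloud(n,d)
    w=(np.hypot(X[...,0]-.565,X[...,1]+.008)<.045)&(X[...,2]>.162)&(X[...,2]<.2)
    print(n,w.sum(),np.percentile(X[w][:,2],[50,80,90]).round(4) if w.any() else '')
    m=(np.hypot(X[...,0]-.53,X[...,1]-.137)<.115)&(X[...,2]>.028)&(X[...,2]<.055);print("tray",cv2.minAreaRect((X[m][:,:2]*1000).astype(np.float32)))
E
```

```text
time_s: 27.5
tcp_pos: [0.5289, -0.1008, 0.3395]
eef_rot: [179.8, -0.0, 69.5]
wrist_force: [2.0, -0.9, -1.3]
opening: 0.0855
grasp_force: 0.0
time_s: 28.2
tcp_pos: [0.4579, -0.2868, 0.3382]
eef_rot: [-180.0, -0.0, 69.3]
wrist_force: [0.2, 0.5, 0.2]
opening: 0.0857
grasp_force: 0.0
top 260 [0.1841 0.1863 0.1875]
tray ((528.0655517578125, 143.19308471679688), (141.91058349609375, 165.75552368164062), 74.640869140625)
scene 230 [0.185  0.1879 0.1894]
tray ((531.6585083007812, 140.56085205078125), (142.6239471435547, 167.6826934814453), 73.90520477294922)
```

```bash
python3 -c "
from cell import manip
print(manip.hand_in())"
```

```text
the job is handed in; nothing more can be done
None
```

The job is handed in at about 28 s of the 72 s allowed: the wedge is home, the tray centre is within about 17 mm of the spout axis, and the handwheel is open against its hard stop. The hand is clear, and the two bottles and the brush were never touched; the hand-in gave no verdict.

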